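Dress the ribbon rail in order of size

ROBOT

A 6-joint arm with a two-finger parallel gripper is mounted at the origin on a cart in front of the work surface, level with it; the furniture and walls round the work are solid. World frame = base frame: x ahead of the robot, y to its left, z up, the work surface at z = 0. Lengths are in mm, angles in degrees, forces in N, time in s.
With the tool pointing down it reaches from about 300 to 850 mm from the base axis. Payload 4.2 kg.
Tool frame: the origin (TCP) lies midway between the tips of the shut fingers; the grasp point (between the pads) lies 19 mm behind it; z points along the fingers, y is the line along which they close (so a half turn about z gives the same grasp; the last joint's range is limited). The gripper opens to 91 mm and grips with 3 to 60 N. Pads are 32 mm wide; open, the fingers measure 118 mm over their backs; the gripper's body (76 mm by 178 mm) begins 60 mm behind the grasp point.
Start: joints at [-65.432, 18.312, 89.639, -0, 72.044, -1.146], TCP at [249.49, -518.075, 176.876] pointing down, gripper open.
Joint ranges: [-177.97, 177.97], [-48.28, 115.42], [12.27, 149.76], [-77.06, 257.06], [2.81, 150.46], [-146.56, 146.56]. Speed limits (degrees/s): [147.25, 147.25, 180, 180, 180, 180].

INTERFACE

Orientations are given as [roll, pitch, yaw] about the fixed x, y, z axes, in that order (R = Rz(yaw) Ry(pitch) Rx(roll)).
In Python, from workcell import env gives the robot as it stands.
- The arm moves only by the tool jog_arm, never from a script. Its argument "steps" is one flat list of numbers, 5 for each row, row after row: the closure, from 0 (fully open) to 1 (shut), then the shift along the tool's x, y, z in cm, then the turn about the tool's z in degrees. A call has 1 to 20 rows; each row is the pose to reach, as a shift and turn from the pose commanded when the call began, along the tool's axes at that moment; what a row does not reach only later rows make up. A row lasts 1/10 s, in which the tool goes at most 50 mm and 8.59 degrees, less where a joint would pass 70% of its speed; a pose out of reach is approached as far as the arm can. A call with a gripper value outside its range is refused whole. The fingers move at their own pace and stop on an object; "force" is the grip in N (left out, the last holds). Time passes only in rows, so rows that repeat a pose let the fingers close. It gives the time, the measured TCP pose, the force and the opening at its end, in the units of the state.
- env.state(): the state, without advancing time (a new reading comes with each control period).
- env.grab_frame(name): name is "scene" or "top"; returns the picture (480x640x3 uint8, red, green, blue); there is no depth.
- env.camera_params(name): a dict with "fx", "fy", "cx", "cy" (pixels), "k1" (the pictures are not rectified: a ray, as slopes to the right and down, at radius r is drawn at 1 + k1 r^2 times it, then the intrinsics apply), "R" (3x3) and "t" (3): a world point X has camera coordinates R X + t. Camera axes: x right, y down, z forward; pixel columns grow to the right and rows downward; lengths in mm; the calibration is good to about 2 mm. A picture is of the moment at which its call begins. camera_params takes no time and is no camera call.
- env.job_done(): hands the job in, once; it reports no verdict.
The state is a dict: "time_s": time; "qpos": joint angles; "qvel": joint speeds; "effort": joint torques, N m; "ee_pos": TCP position; "ee_rot": TCP orientation; "force": force on the tool from outside, world axes, zero at the start; "torque": the same for the moment, N m; "gripper_width": finger opening in mm.
Only numpy, scipy, OpenCV 4.12 (cv2) and the standard library are available. Lean on these libraries where they do the work, as an engineer would, in place of code of your own. Each camera call takes 0.05 s, during which the arm holds its last target. There are 200 camera calls.

TASK

Load the gift-wrap ribbon rail for the day: slip the four reels of gold ribbon flat onto the rail's four upright spindles, one on each and right down on its foot, in order of size, the smallest next to the ribbon cutter and the largest farthest from it. Leave the seal stamp standing where it is.

Things in the scene. Friction and masses are not known exactly. Their poses are not given: they have to be found in the camera images.
- reel_xs: the smallest of four reels of gold ribbon: 40 mm across, 14 mm high (ribbon width plus two 2 mm card rims), about 20 g, lying flat with an open bore 22 mm wide down the middle. Origin: centre of its underside; z is the bore's axis, up. Rigid; grip it across the outside, in any direction.
- reel_s: the second smallest of four reels of gold ribbon: 46 mm across, 22 mm high (ribbon width plus two 2 mm card rims), about 32 g, lying flat with an open bore 22 mm wide down the middle. Origin: centre of its underside; z is the bore's axis, up. Rigid; grip it across the outside, in any direction.
- reel_m: the second largest of four reels of gold ribbon: 52 mm across, 31 mm high (ribbon width plus two 2 mm card rims), about 50 g, lying flat with an open bore 22 mm wide down the middle. Origin: centre of its underside; z is the bore's axis, up. Rigid; grip it across the outside, in any direction.
- reel_l: the largest of four reels of gold ribbon: 58 mm across, 41 mm high (ribbon width plus two 2 mm card rims), about 75 g, lying flat with an open bore 22 mm wide down the middle. Origin: centre of its underside; z is the bore's axis, up. Rigid; grip it across the outside, in any direction.
- spindle_a: one of four alike fixed steel spindles, in a row 68 to 80 mm apart on the ribbon rail, names in any order: round foot 34 mm wide and 3 mm high, upright post 7 mm thick with tapered tip. Origin: centre of the foot's underside, on the board's top 14 mm above the worktop; z up. A reel seats on the foot, its underside 3 mm above this origin; the tip is 48 mm above it.
- spindle_b: one of four alike fixed steel spindles, in a row 68 to 80 mm apart on the ribbon rail, names in any order: round foot 34 mm wide and 3 mm high, upright post 7 mm thick with tapered tip. Origin: centre of the foot's underside, on the board's top 14 mm above the worktop; z up. A reel seats on the foot, its underside 3 mm above this origin; the tip is 48 mm above it.
- spindle_c: one of four alike fixed steel spindles, in a row 68 to 80 mm apart on the ribbon rail, names in any order: round foot 34 mm wide and 3 mm high, upright post 7 mm thick with tapered tip. Origin: centre of the foot's underside, on the board's top 14 mm above the worktop; z up. A reel seats on the foot, its underside 3 mm above this origin; the tip is 48 mm above it.
- spindle_d: one of four alike fixed steel spindles, in a row 68 to 80 mm apart on the ribbon rail, names in any order: round foot 34 mm wide and 3 mm high, upright post 7 mm thick with tapered tip. Origin: centre of the foot's underside, on the board's top 14 mm above the worktop; z up. A reel seats on the foot, its underside 3 mm above this origin; the tip is 48 mm above it.
- cutter: ribbon cutter: grey upright jaw with a steel blade in its slot, 24 mm along the rail, 46 mm across, 36 mm high, at the left or right end of the rail (a fixed dark wooden board 360 x 66 x 14 mm), 42 to 52 mm past the nearest spindle; the other end has a flat low clamp. Origin: centre of its underside, on the board's top; y along the board.
- seal_stamp: a seal stamp with a red turned handle, 25 mm across and 66 mm high, standing loose on the worktop. Origin: centre of its underside; z is up. To be left alone.
Not all that is in view belongs to the job. Leave any orange look-alike of the reel_xs alone.

How it is judged (in metres and radians):
At the end, for the whole second after the job is handed in: Counted from the cutter the spindles carry the reels from smallest to largest: each within 10 mm of a spindle's axis and 35 mm of its nominal distance from the cutter (47, 121, 195, 269 mm), flat within 0.12 rad, underside at most 23 mm above the worktop (seated: 17), released and at rest ((horizontal distance between reel_xs and spindle_a below 0.01 m or horizontal distance between reel_xs and spindle_b below 0.01 m or horizontal distance between reel_xs and spindle_c below 0.01 m or horizontal distance between reel_xs and spindle_d below 0.01 m) and horizontal distance between reel_xs and cutter between 0.012 and 0.082 m and height (world z) of reel_xs between 0.012 and 0.023 m and angle between each of reel_xs, reel_s, reel_m, reel_l's own z axis and vertical below 0.12 rad and linear speed of each of reel_xs, reel_s, reel_m, reel_l below 0.02 m/s and contact force between each of reel_xs, reel_s, reel_m, reel_l and the fingers below 0.05 N and (horizontal distance between reel_s and spindle_a below 0.01 m or horizontal distance between reel_s and spindle_b below 0.01 m or horizontal distance between reel_s and spindle_c below 0.01 m or horizontal distance between reel_s and spindle_d below 0.01 m) and horizontal distance between reel_s and cutter between 0.086 and 0.156 m and height (world z) of reel_s between 0.012 and 0.023 m and (horizontal distance between reel_m and spindle_a below 0.01 m or horizontal distance between reel_m and spindle_b below 0.01 m or horizontal distance between reel_m and spindle_c below 0.01 m or horizontal distance between reel_m and spindle_d below 0.01 m) and horizontal distance between reel_m and cutter between 0.16 and 0.23 m and height (world z) of reel_m between 0.012 and 0.023 m and (horizontal distance between reel_l and spindle_a below 0.01 m or horizontal distance between reel_l and spindle_b below 0.01 m or horizontal distance between reel_l and spindle_c below 0.01 m or horizontal distance between reel_l and spindle_d below 0.01 m) and horizontal distance between reel_l and cutter between 0.234 and 0.304 m and height (world z) of reel_l between 0.012 and 0.023 m); the robot touches nothing.
It fails at once if the seal stamp is knocked over or shifted by more than 30 mm (distance of seal_stamp from where it was at the start of the episode above 0.03 m or angle between seal_stamp's own z axis and vertical above 0.5 rad).
It also fails if it takes over 93 s, if anything falls off the work surface, if the arm or the gripper's body presses on something with over 40 N, if the wrist force passes 120 N, or if a joint passes its speed limit or range.

## Working session

There is one attempt and no reset: what is moved stays moved. The work goes in short steps, Python scripts to look and compute and a tool call to move; the robot and the scene stay as the last step left them, time stands still between calls to the robot, and variables do not carry over. Pictures are saved under pics/ and viewed, on a budget of 14 in all, crops included, one or two more only if the job needs it, and the job is handed in when it is done.

Besides the shell and the picture viewer there is one more tool, called after ">>>" as a command line: name --argument value ..., lists and objects as JSON in quotes. jog_arm: Moves the arm, as the interface text tells. Its arguments: {"type":"object","properties":{"steps":{"type":"array","items":{"type":"number"}},"force":{"type":"number"}},"required":["steps"]}

```bash
mkdir -p pics
cat > h.py <<'E'
import numpy as np, cv2
from workcell import env
def P(n):
    p=env.camera_params(n); return p,np.array(p["R"]),np.array(p["t"])
def ray(n,u,v):
    p,R,t=P(n); x=np.array([(u-p["cx"])/p["fx"],(v-p["cy"])/p["fy"]]); y=x.copy()
    for _ in range(20): y=x/(1+p["k1"]*(y@y))
    return -R.T@t, R.T@np.array([y[0],y[1],1])
def onz(n,u,v,z):
    o,d=ray(n,u,v); return o+d*(z-o[2])/d[2]
def proj(n,X):
    p,R,t=P(n); c=R@np.array(X,float)+t; y=c[:2]/c[2]; y=y*(1+p["k1"]*(y@y)); return y*[p["fx"],p["fy"]]+[p["cx"],p["cy"]]
def grab(n,f):
    im=cv2.cvtColor(np.array(env.grab_frame(n)),cv2.COLOR_RGB2BGR); cv2.imwrite("pics/"+f,im); return im
E
python3 - <<'E'
from h import *
grab("top","t0.png");grab("scene","s0.png")
for n in("top","scene"): print(n,-P(n)[1].T@P(n)[2],P(n)[1].round(2).tolist(),[env.camera_params(n)[k] for k in("fx","cx","cy","k1")])
print(env.state())
E
```

```text
top [415.94246864  29.03894991 878.37744813] [[0.03, -1.0, -0.02], [-0.99, -0.03, -0.16], [0.16, 0.02, -0.99]] [490.6133228659701, 317.8664660764259, 242.8071879696323, -0.03295385915378753]
scene [-205.97609011  589.05730737  528.7760431 ] [[-0.58, -0.81, 0.0], [-0.36, 0.25, -0.9], [0.73, -0.52, -0.44]] [532.0885966831122, 307.8988775468298, 245.28200119220605, -0.12324498628057615]
{'time_s': 0.1, 'qpos': array([-6.54316775e+01,  1.83466131e+01,  8.97001216e+01, -2.02569827e-03,
        7.20454368e+01, -1.14554910e+00]), 'qvel': array([-0.04973401,  0.02637678, -0.25780347,  0.07590738,  0.01864366,
        0.02749917]), 'effort': array([-7.96922923e-04, -4.13332880e+01, -2.32511401e+01,  7.29344389e-02,
        4.21918184e-02, -6.66433198e-05]), 'ee_pos': array([ 249.25234802, -517.58170469,  176.11332212]), 'ee_rot': array([-1.79907808e+02,  8.29391810e-05,  2.57144977e+01]), 'force': array([-0.11607276, -0.03378034,  0.24094824]), 'torque': array([ 0.01377851,  0.04383724, -0.0120198 ]), 'gripper_width': 91.27959297952093}
```

View pics/t0.png

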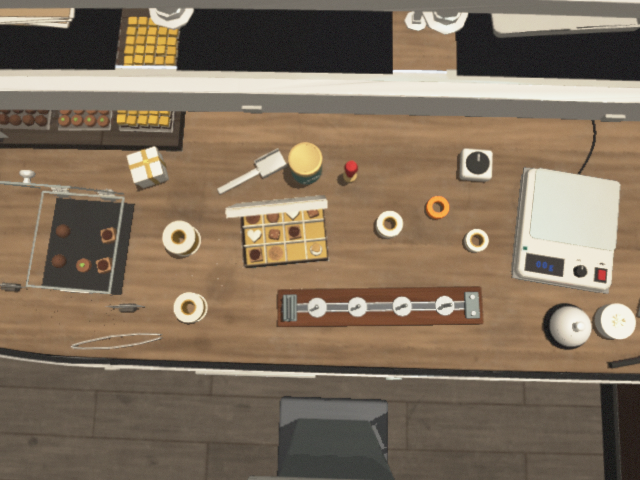

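View pics/s0.png

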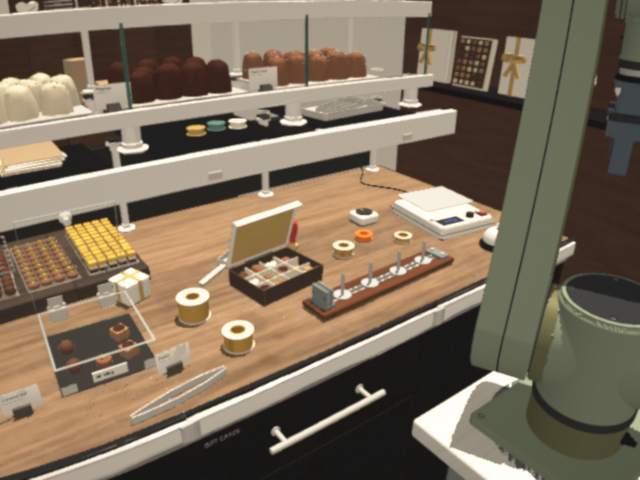

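Run:
```python
from h import *
im=cv2.imread("pics/t0.png")
a=cv2.resize(im[210:335,150:220],None,fx=4,fy=4,interpolation=cv2.INTER_CUBIC)
b=cv2.resize(im[200:330,270:490],None,fx=2.5,fy=2.5,interpolation=cv2.INTER_CUBIC)
c=np.zeros((500,840,3),np.uint8);c[:500,:280]=a;c[:325,285:835]=b;cv2.imwrite("pics/c0.png",cv2.resize(c,(800,476)))
hsv=cv2.cvtColor(im,cv2.COLOR_BGR2HSV)
m=((hsv[...,1]<70)&(hsv[...,2]>150)).astype(np.uint8)
n,l,s,ce=cv2.connectedComponentsWithStats(m)
for i in range(1,n):
    x,y,w,h,A=s[i]
    if A>60 and 150<y+h<335 and x>150 and x<500: 
        (cx,cy),r=cv2.minEnclosingCircle(np.argwhere(l==i)[:,::-1].astype(np.float32)); print(s[i],ce[i].round(1),(round(cx,1),round(cy,1),round(r,1)))
```

```text
[461 148  32  32 472] [476.2 164.3] (476.5, 163.5, 19.9)
[217 151  70  43 769] [257.4 169.9] (250.9, 175.0, 37.1)
[ 225  195  103   24 1425] [276.4 206.5] (276.0, 206.5, 51.4)
[377 211  26  26 378] [389.6 223.6] (389.3, 223.7, 13.5)
[162 221  39  34 729] [179.9 237. ] (181.1, 238.3, 19.5)
[465 229  24  23 247] [476.4 239.9] (476.6, 239.7, 11.7)
[248 230  13  12 103] [253.9 234.5] (253.8, 234.3, 6.7)
[244 234  82  18 150] [285.2 242.2] (284.5, 241.5, 40.7)
[174 292  34  31 587] [190.  307.1] (190.2, 307.6, 17.0)
[466 293  14  25 282] [472.  304.8] (471.8, 304.6, 13.0)
[ 297  296  167   22 1459] [379.7 306.2] (380.0, 306.0, 83.2)
```

View pics/c0.png

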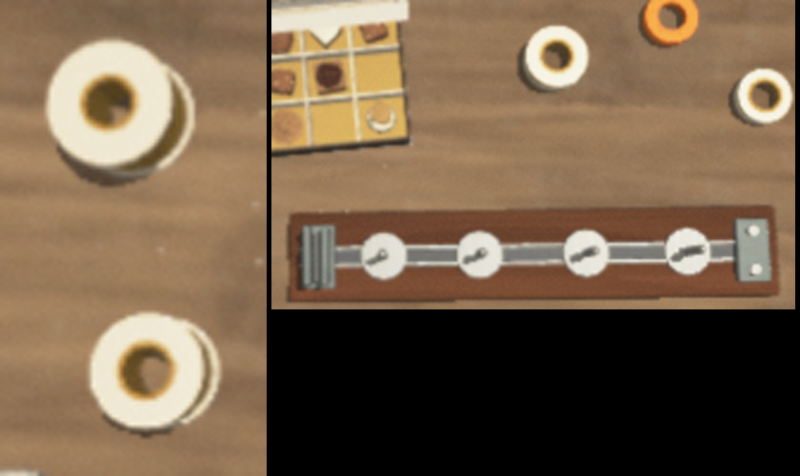

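```bash
cat > det.py <<'E'
from h import *
def det(im,g,z,k=9,win=24):
    x0,y0=int(g[0])-win,int(g[1])-win; c=im[y0:y0+2*win,x0:x0+2*win]
    c=cv2.resize(c,None,fx=4,fy=4,interpolation=cv2.INTER_CUBIC); h=cv2.cvtColor(c,cv2.COLOR_BGR2HSV)
    m=((h[...,1]<70)&(h[...,2]>150)).astype(np.uint8)
    cs,_=cv2.findContours(cv2.morphologyEx(m,cv2.MORPH_OPEN,cv2.getStructuringElement(cv2.MORPH_ELLIPSE,(k,k))),cv2.RETR_EXTERNAL,cv2.CHAIN_APPROX_NONE)
    q=cv2.convexHull(max(cs,key=cv2.contourArea)); e=cv2.fitEllipse(q)
    u=np.array(e[0])/4+[x0,y0]-.375
    return u,np.array(e[1])/4,onz("top",*u,z)
E
python3 - <<'E'
from det import *
im=cv2.imread("pics/t0.png")
for n,g,z,k in [("xs",(476.4,239.9),14,5),("s",(389.6,223.6),22,5),("m",(188.6,307.4),31,29),("l",(178.6,237.3),41,29)]+[("sp%d"%i,(u,v),17,31) for i,(u,v) in enumerate([(317.3,307.6),(357.6,307.1),(402.2,306.3),(445,305.5)])]:
    u,a,X=det(im,g,z,k); print(n,u.round(1),a.round(1),X.round(1))
# scene check
im=cv2.imread("pics/s0.png")
for n,p in [("cut",(288,307,50)),("stamp",(351,168,66))]: print(n,onz("top",*p).round(1))
print([proj("scene",onz("top",u,v,z)).round() .tolist() for u,v,z in[(178.6,237.3,41),(188.6,307.4,31),(389.6,223.6,22),(476.4,239.9,14)]])
E
```

```text
xs [476.6 239.7] [22.8 23.6] [ 571.4 -233.5   14. ]
s [389.5 223.4] [26.2 27.1] [595.5 -77.   22. ]
m [189.1 307.4] [27.2 31.6] [436.8 268.   31. ]
l [178.4 236.5] [32.3 34.4] [558.8 292.8  41. ]
sp0 [317.4 306.9] [18.6 19.9] [444.7  46.9  17. ]
sp1 [357.6 306.4] [18.9 20.1] [447.6 -23.1  17. ]
sp2 [400.1 301.1] [ 9.7 15. ] [458.8 -97.   17. ]
sp3 [443.1 299.8] [ 8.8 13.6] [ 463.1 -171.8   17. ]
cut [442.1  95.5  50. ]
stamp [681.9  -5.1  66. ]
[[193.0, 297.0], [238.0, 330.0], [344.0, 245.0], [402.0, 235.0]]
```

>>> jog_arm --steps '[0,41.35,-11.65,0,-64.3,0,41.35,-11.65,0,-64.3,0,41.35,-11.65,0,-64.3,0,41.35,-11.65,0,-64.3,0,41.35,-11.65,0,-64.3,0,41.35,-11.65,0,-64.3,0,41.35,-11.65,0,-64.3,0,41.35,-11.65,0,-64.3,0,41.35,-11.65,0,-64.3,0,41.35,-11.65,0,-64.3,0,41.35,-11.65,0,-64.3,0,41.35,-11.65,4,-64.3,0,41.35,-11.65,8,-64.3,0,41.35,-11.65,10,-64.3,0,41.35,-11.65,10,-64.3,0,41.35,-11.65,10,-64.3]' --force 15

```text
time_s: 1.7
ee_pos: [571.1, -234.9, 77.5]
ee_rot: [180.0, 0.0, 89.9]
force: [-0.1, -0.5, -0.7]
gripper_width: 91.3
```

>>> jog_arm --steps '[0,0.1,0,4,0,0,0.1,0,6,0,0,0.1,0,7.3,0,0,0.1,0,7.3,0,0.4,0.1,0,7.3,0,0.6,0.1,0,7.3,0,0.8,0.1,0,7.3,0,0.8,0.1,0,7.3,0,0.8,0.1,0,7.3,0,0.8,0.1,0,7.3,0,0.8,0.1,0,7.3,0,0.8,0.1,0,7.3,0]'

```text
time_s: 2.9
ee_pos: [571.5, -232.7, 3.8]
ee_rot: [-180.0, 0.0, 90.0]
force: [-0.2, -0.5, -0.3]
gripper_width: 30.3
```

Run:
```python
from h import *
im=grab("top","t1.png"); s=grab("scene","s1.png"); print(env.state()["gripper_width"])
c=np.hstack([cv2.resize(im[150:330,400:560],(400,450)),cv2.resize(s[180:300,330:450],(400,450))]);cv2.imwrite("pics/c1.png",c)
```

```text
22.487836943900437
```

View pics/c1.png

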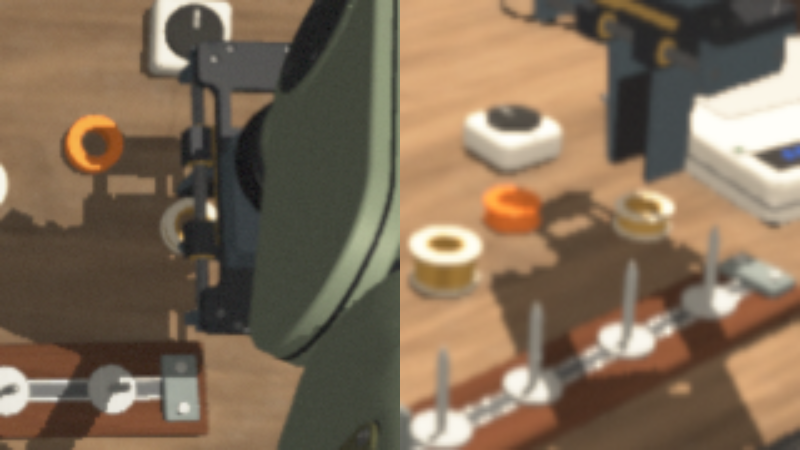

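Run:
```python
from h import *
st=env.state(); print(st["ee_pos"],st["qpos"].round(2),st["time_s"])
for X in ([571,-233,4],[571,-233,84],[571,-233,0],[582,-233,4]): print(X,proj("scene",X).round(1),proj("top",X).round(1))
for u,v in((396,223),(406,227)): print(onz("scene",u,v,0).round(),onz("scene",u,v,40).round(),onz("scene",u,v,60).round())
```

```text
[ 571.49200352 -232.71013444    3.80885897] [-2.322e+01  3.057e+01  9.683e+01 -1.000e-02  5.261e+01 -2.323e+01] 3.0
[571, -233, 4] [402.1 239.1] [474.7 240.9]
[571, -233, 84] [404.8 206.9] [489.1 232.7]
[571, -233, 0] [402.  240.6] [474.  241.3]
[582, -233, 4] [398.8 237.4] [474.5 234.9]
[ 653. -293.    0.] [ 588. -227.   40.] [ 556. -193.   60.]
[ 621. -296.    0.] [ 559. -229.   40.] [ 527. -196.   60.]
```

View pics/s1.png

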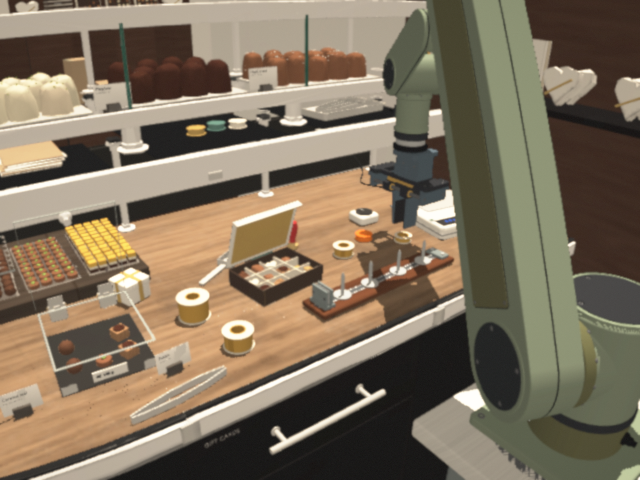

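>>> jog_arm --steps '[0,0,0,0,0,0,0,0,0,0,0,0,0,0,0,0,0,0,0,0,0,0,0,0,0,0,0,0,0,0,0,0,0,0.5,0,0,0,0,1.5,0,0,0,0,2.3,0,0,0,0,2.8,0,0,0,0,2.8,0,0,0,0,2.8,0]'

```text
time_s: 4.2
ee_pos: [571.5, -232.7, -24.4]
ee_rot: [-180.0, -0.0, 90.0]
force: [-1.1, 0.3, 0.6]
gripper_width: 91.3
```

Run:
```python
from h import *
im=grab("top","t2.png"); s=grab("scene","s2.png"); print(env.state()["gripper_width"],env.state()["ee_pos"],env.state()["force"])
c=np.hstack([cv2.resize(im[150:330,400:560],(400,450)),cv2.resize(s[180:300,330:450],(400,450))]);cv2.imwrite("pics/c2.png",c)
```

```text
91.39363526984684 [ 571.82603063 -232.84999095  -23.90045861] [-0.36634127  0.05049766  0.01372363]
```

View pics/c2.png

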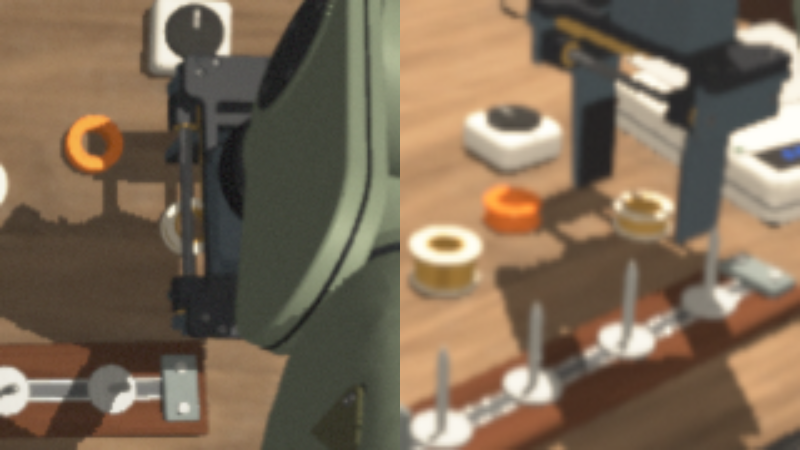

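>>> jog_arm --steps '[0,0,0,0.4,0,0,0,0,0.7,0,0,0,0,0.7,0,0.4,0,0,0.7,0,0.6,0,0,0.7,0,0.8,0,0,0.7,0,0.8,0,0,0.7,0,0.8,0,0,0.7,0,0.8,0,0,0.7,0,0.8,0,0,0.7,0,0.8,0,0,0.7,0,0.8,0,0,0.7,0]'

```text
time_s: 5.5
ee_pos: [571.5, -232.8, -31.1]
ee_rot: [180.0, 0.0, 90.0]
force: [0.7, -0.3, -0.4]
gripper_width: 38.6
```

>>> jog_arm --steps '[0.8,0,0,-3,0,0.8,0,0,-7,0,0.8,0,0,-10,0,0.8,3,-1.4,-10,0,0.8,7,-3.2,-10,0,0.8,11.5,-5.2,-10,0,0.8,16,-7.3,-10,0,0.8,20.5,-9.3,-10,0,0.8,24.5,-11.1,-10,0,0.8,27,-12.3,-10,0,0.8,28,-12.7,-10,0,0.8,28,-12.7,-10,0,0.8,28,-12.7,-10,0]'

```text
time_s: 6.8
ee_pos: [445.3, 46.6, 69.0]
ee_rot: [179.9, 0.0, 90.0]
force: [0.1, -0.8, -0.5]
gripper_width: 38.5
```

Run:
```python
from h import *
im=grab("top","t3.png"); s=grab("scene","s3.png"); st=env.state();print(st["gripper_width"],st["ee_pos"],st["force"])
p=proj("scene",[444.7,46.9,70]).astype(int);q=proj("top",[444.7,46.9,70]).astype(int);print(p,q)
c=np.hstack([cv2.resize(im[q[1]-60:q[1]+60,q[0]-50:q[0]+50],(400,480)),cv2.resize(s[p[1]-60:p[1]+60,p[0]-50:p[0]+50],(400,480))]);cv2.imwrite("pics/c3.png",c)
```

```text
38.76790205843606 [445.28275866  46.244697    68.82520991] [ 0.78728218  0.13069238 -0.21883075]
[343 268] [316 305]
```

View pics/c3.png

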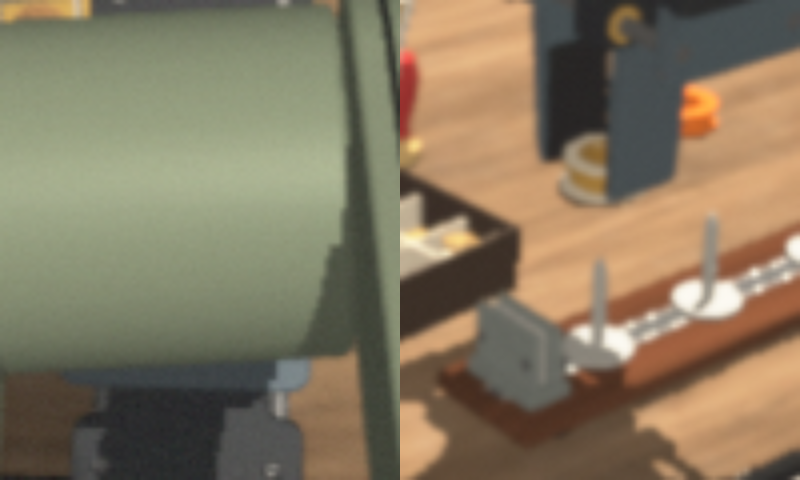

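>>> jog_arm --steps '[0.8,0,0,2,0,0.8,0,0,3.2,0,0.8,0,0,4,0,0.8,0,0,4.8,0,0.8,0,0,5.6,0,0.8,0,0,5.6,0]'

```text
time_s: 7.5
ee_pos: [443.9, 47.0, 12.0]
ee_rot: [-179.9, 0.0, 90.0]
force: [-0.3, 0.8, 0.9]
gripper_width: 38.6
```

Run:
```python
from h import *
s=grab("scene","s4.png"); st=env.state();print(st["gripper_width"],st["ee_pos"],st["force"])
cv2.imwrite("pics/c4.png",cv2.resize(s[220:320,290:400],(660,600),interpolation=cv2.INTER_CUBIC))
```

```text
38.77378644561181 [444.25991942  47.11008637  12.49812777] [-0.66593955  0.29583611 -0.92231141]
```

View pics/c4.png

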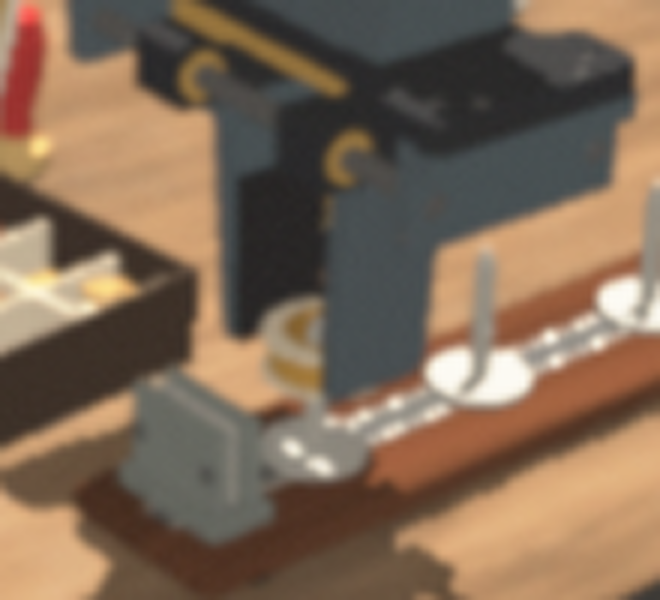

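>>> jog_arm --steps '[0.8,0,0,0.8,0,0.8,0,0,1.6,0,0.8,0,0,2.2,0,0.8,0,0,2.5,0,0.8,0,0,2.5,0,0.4,0,0,2.5,0,0.4,0,0,2.5,0,0.4,0,0,2.5,0,0.4,0,0,2.5,0]'

```text
time_s: 8.45
ee_pos: [444.6, 47.3, -12.0]
ee_rot: [180.0, 0.0, 90.0]
force: [-0.5, 0.1, -0.1]
gripper_width: 54.7
```

>>> jog_arm --steps '[0.4,0,0,-4,0,0.4,0,0,-8,0,0,0,0,-10,0,0,-3,3.7,-10,0,0,-6,7.4,-10,0,0,-9,11,-10,0,0,-11.5,14,-10,0,0,-12.4,15.1,-9,0,0,-12.4,15.1,-6,0,0,-12.4,15.1,-2,0,0,-12.4,15.1,0.5,0,0,-12.4,15.1,1.8,0,0,-12.4,15.1,1.8,0,0.4,-12.4,15.1,1.8,0,0.7,-12.4,15.1,1.8,0,0.7,-12.4,15.1,1.8,0,0.7,-12.4,15.1,1.8,0,0.7,-12.4,15.1,1.8,0,0.7,-12.4,15.1,1.8,0]'

```text
time_s: 10.35
ee_pos: [595.6, -76.7, -29.9]
ee_rot: [180.0, 0.0, 90.0]
force: [1.1, -0.6, 0.0]
gripper_width: 46.1
```

>>> jog_arm --steps '[0.7,0,0,-3,0,0.7,0,0,-7,0,0.7,0,0,-10,0,0.7,1.1,-3,-10,0,0.7,2.4,-6.5,-10,0,0.7,3.7,-10,-10,0,0.7,4.8,-13.2,-10,0,0.7,5.35,-14.8,-10,0,0.7,5.35,-14.8,-10,0,0.7,5.35,-14.8,-8,0,0.7,5.35,-14.8,-6.5,0,0.7,5.35,-14.8,-5,0,0.7,5.35,-14.8,-4,0,0.7,5.35,-14.8,-4,0]'

```text
time_s: 11.75
ee_pos: [447.4, -23.5, 8.7]
ee_rot: [-179.9, -0.0, 90.0]
force: [-0.3, 0.5, -1.3]
gripper_width: 44.6
```

Clear; lower and release.

>>> jog_arm --steps '[0.7,0,0,1,0,0.7,0,0,1.7,0,0.7,0,0,2.2,0,0.7,0,0,2.2,0,0.3,0,0,2.2,0,0.3,0,0,2.2,0,0.3,0,0,2.2,0,0.3,0,0,2.2,0,0.3,0,0,-2,0,0.3,0,0,-6,0,0.3,0,0,-10,0,0.3,0,0,-13,0,0.3,0,0,-13,0]'

```text
time_s: 13.05
ee_pos: [450.6, -23.4, 144.1]
ee_rot: [179.4, 0.0, 90.0]
force: [0.1, -0.8, -0.1]
gripper_width: 63.9
```

>>> jog_arm --steps '[0,3,-0.1,0,0,0,7,-0.3,0,0,0,11.5,-0.5,0,0,0,16,-0.7,0,0,0,20.5,-0.9,0,0,0,25,-1.05,0,0,0,28,-1.05,0,0,0,29.1,-1.05,2,0,0,29.1,-1.05,5,0,0,29.1,-1.05,7,0,0,29.1,-1.05,7,0,0,29.1,-1.05,7,0]'

```text
time_s: 14.25
ee_pos: [436.6, 267.6, 69.4]
ee_rot: [-179.9, 0.0, 90.0]
force: [-0.0, -0.4, 0.5]
gripper_width: 91.0
```

Run:
```python
from h import *
im=grab("top","t5.png"); s=grab("scene","s5.png"); st=env.state();print(st["gripper_width"],st["ee_pos"])
c=np.zeros((600,800,3),np.uint8);c[:200]=cv2.resize(im[270:340,260:500],(800,233))[:200]
c[200:]=cv2.resize(s[200:380,150:510],(800,400));cv2.imwrite("pics/c5.png",c)
```

```text
90.91996488404337 [437.6838411  268.04741019  70.72463751]
```

View pics/c5.png

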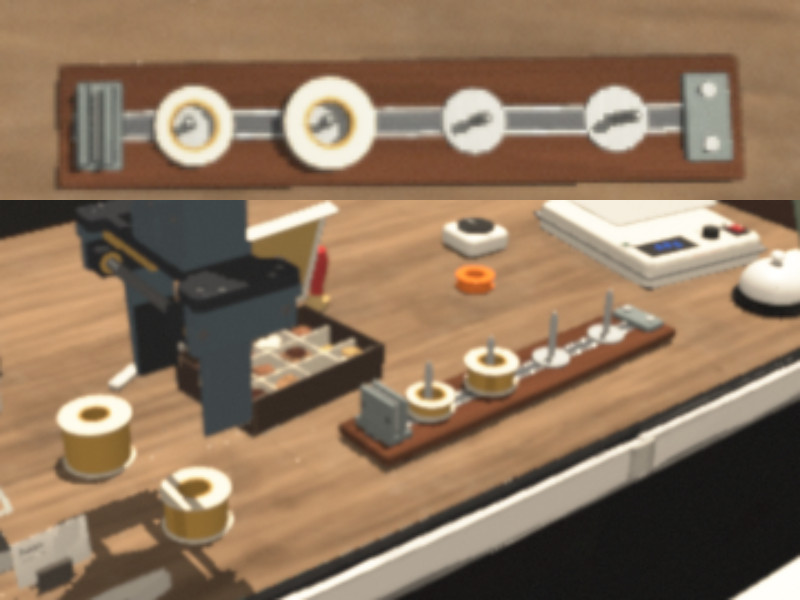

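>>> jog_arm --steps '[0,0.05,0,3,0,0,0.05,0,6,0,0,0.05,0,8.5,0,0,0.05,0,9.6,0,0,0.05,0,9.6,0,0.4,0.05,0,9.6,0,0.65,0.05,0,9.6,0,0.65,0.05,0,9.6,0,0.65,0.05,0,9.6,0,0.65,0.05,0,9.6,0,0.65,0.05,0,9.6,0]'

```text
time_s: 15.45
ee_pos: [437.1, 268.4, -25.8]
ee_rot: [180.0, -0.0, 90.0]
force: [-0.9, 0.3, 3.5]
gripper_width: 52.3
```

>>> jog_arm --steps '[0.65,0,0,-3,0,0.65,0,0,-7,0,0.65,0,0,-11,0,0.65,-3,0.1,-12,0,0.65,-7,0.3,-12,0,0.65,-11.5,0.45,-12,0,0.65,-16,0.6,-12,0,0.65,-20.5,0.8,-12,0,0.65,-25,0.95,-12,0,0.65,-29.5,1.1,-12,0,0.65,-33.5,1.25,-12,0,0.65,-36,1.4,-12,0,0.65,-36.9,1.4,-12,0,0.65,-36.9,1.4,-12,0,0.65,-36.9,1.4,-10,0,0.65,-36.9,1.4,-7.5,0,0.65,-36.9,1.4,-5.5,0,0.65,-36.9,1.4,-4.2,0,0.65,-36.9,1.4,-4,0,0.65,-36.9,1.4,-4,0]'

```text
time_s: 17.45
ee_pos: [450.8, -99.6, 13.8]
ee_rot: [-180.0, -0.0, 90.1]
force: [0.4, 0.2, -0.5]
gripper_width: 52.3
```

>>> jog_arm --steps '[0.65,0,0,1,0,0.65,0,0,1.7,0,0.65,0,0,2.2,0,0.65,0,0,2.2,0,0.2,0,0,2.2,0,0.2,0,0,2.2,0,0.2,0,0,2.2,0,0.2,0,0,2.2,0,0.2,0,0,-2,0,0.2,0,0,-6,0,0.2,0,0,-10,0,0.2,0,0,-13,0,0.2,0,0,-13,0]'

```text
time_s: 18.75
ee_pos: [454.0, -101.5, 148.2]
ee_rot: [179.4, 0.1, 90.0]
force: [0.6, -0.5, 0.3]
gripper_width: 72.9
```

>>> jog_arm --steps '[0.2,3,0,0,0,0,7,0,0,0,0,11.5,0,0,0,0,16,0.5,0,0,0,20.5,1.5,0,0,0,25,3.5,0,0,0,29,6,0,0,0,33,8.5,0,0,0,37,10,0,0,0,39.3,10.7,0,0,0,39.3,10.7,3,0,0,39.3,10.7,7,0,0,39.3,10.7,7,0,0,39.3,10.7,7,0]'

```text
time_s: 20.15
ee_pos: [557.3, 291.9, 73.0]
ee_rot: [-179.9, 0.1, 90.0]
force: [-0.4, 0.4, -0.0]
gripper_width: 90.9
```

Run:
```python
from h import *
im=grab("top","t6.png"); s=grab("scene","s6.png"); st=env.state();print(st["gripper_width"],st["ee_pos"])
c=np.zeros((600,800,3),np.uint8);c[:200]=cv2.resize(im[270:340,260:500],(800,233))[:200]
c[200:]=cv2.resize(s[200:380,150:510],(800,400));cv2.imwrite("pics/c6.png",c)
```

```text
91.14386349033498 [559.0512482  292.70391151  75.55288009]
```

View pics/c6.png

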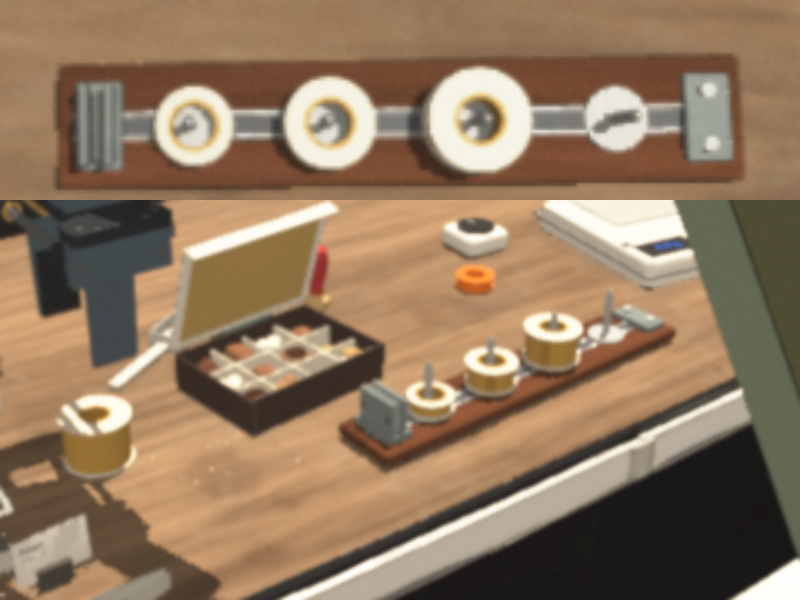

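>>> jog_arm --steps '[0,0,0,3,0,0,0,0,6,0,0,0,0,8.5,0,0,0,0,9.8,0,0,0,0,9.8,0,0.3,0,0,9.8,0,0.55,0,0,9.8,0,0.55,0,0,9.8,0,0.55,0,0,9.8,0,0.55,0,0,9.8,0,0.55,0,0,9.8,0]'

```text
time_s: 21.35
ee_pos: [558.4, 292.5, -23.4]
ee_rot: [179.9, -0.0, 90.0]
force: [0.4, -0.7, 3.5]
gripper_width: 57.9
```

>>> jog_arm --steps '[0.55,0,0,-3,0,0.55,0,0,-7,0,0.55,0,0,-11,0,0.55,-1,-2.5,-12,0,0.55,-3,-6.5,-12,0,0.55,-6,-9.5,-12,0,0.55,-10,-10.4,-12,0,0.55,-14.5,-10.4,-12,0,0.55,-19,-10.4,-12,0,0.55,-23.5,-10.4,-12,0,0.55,-28,-10.4,-12,0,0.55,-32.5,-10.4,-12,0,0.55,-37,-10.4,-12,0,0.55,-41,-10.4,-12,0,0.55,-44.5,-10.4,-12,0,0.55,-46.7,-10.4,-12,0,0.55,-46.7,-10.4,-12,0,0.55,-46.7,-10.4,-12,0]'

```text
time_s: 23.15
ee_pos: [453.5, -174.5, 95.5]
ee_rot: [-179.9, -0.1, 89.9]
force: [-1.1, -0.0, -1.7]
gripper_width: 57.9
```

>>> jog_arm --steps '[0.55,0,0,2,0,0.55,0,0,4,0,0.55,0,0,5.5,0,0.55,0,0,7,0,0.55,0,0,8,0,0.55,0,0,8,0]'

```text
time_s: 23.75
ee_pos: [452.9, -173.3, 14.7]
ee_rot: [-179.8, -0.1, 90.1]
force: [-0.2, 0.8, -1.2]
gripper_width: 57.8
```

Lower, release, rise, and back away toward the start side.

>>> jog_arm --steps '[0.55,0,0,1,0,0.55,0,0,1.7,0,0.55,0,0,2.2,0,0.55,0,0,2.2,0,0.15,0,0,2.2,0,0.15,0,0,2.2,0,0.15,0,0,2.2,0,0.15,0,0,2.2,0,0.15,0,0,-2,0,0.15,0,0,-6,0,0.15,0,0,-10,0,0.15,0,0,-14,0,0.15,-3,0,-14,0,0.15,-7,0,-14,0,0.15,-11,0,-14,0,0.15,-15,0,-14,0,0.15,-18,0,-14,0,0.15,-18,0,-14,0,0.15,-18,0,-14,0]'

```text
time_s: 25.65
ee_pos: [453.6, -354.7, 155.5]
ee_rot: [-180.0, -0.1, 89.9]
force: [-0.0, 1.1, 0.3]
gripper_width: 77.3
```

Run:
```python
from det import *
im=grab("top","t7.png"); s=grab("scene","s7.png"); st=env.state();print(st["gripper_width"],st["ee_pos"],st["time_s"])
c=np.zeros((600,800,3),np.uint8);c[:200]=cv2.resize(im[270:340,260:500],(800,233))[:200]
c[200:]=cv2.resize(s[200:380,150:510],(800,400));cv2.imwrite("pics/c7.png",c)
```

```text
77.67220434644521 [ 453.83292088 -353.61453287  155.77613301] 25.75
```

View pics/c7.png

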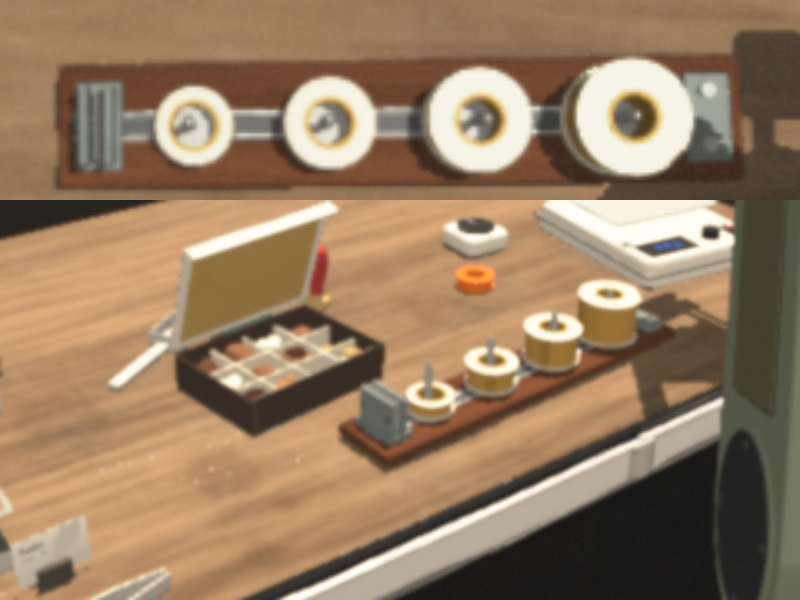

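```bash
python3 -c "
from workcell import env
print(env.job_done())"
```

```text
the job is handed in; nothing more can be done
None
```

I loaded all four reels onto the rail in size order: the smallest next to the cutter, then reel_s, reel_m and the largest at the far end. I handed the job in at about 26 s of the 93 s allowed; it reports no verdict.

- **Last check:** the final top and scene pictures show every reel flat on its spindle with the post inside the bore. The gripper was clear of everything, and the seal stamp and the orange look-alike were untouched. I judged seating by eye and from reel_l's apparent size in the top view. I did not measure the final heights or distances from the cutter.
- **A disagreement:** the reported TCP height read about 35 mm lower than what the cameras showed. My first grasp of reel_xs therefore closed on air above it, without touching it. I corrected all later heights by that amount, and the four grips then read within about 1.5 mm of the reel diameters (38.6, 46.1, 52.3 and 57.9 mm).
- **Spindle positions:** my automatic detection of the two spindles farthest from the cutter failed. I took those positions by hand from an enlarged picture, and both reels went on without any resistance.

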